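# Turn the stock row round into the display rack

## Robot

A 6-joint arm with a two-finger parallel gripper is mounted at the origin on the work surface. World frame = base frame: x ahead of the robot, y to its left, z up, the work surface at z = 0. Lengths are in mm, angles in rad, forces in N, time in s.
With the tool pointing down it reaches from about 350 to 775 mm from the base axis. Payload 7.3 kg.
Tool frame: the origin (TCP) lies on the mounting face of the last link; the fingertips stand 178 mm ahead of it and the grasp point (between the pads) lies 159 mm ahead of it (bot.grip_point_offset is the distance from the TCP to the grasp point, in mm); x points along the fingers, y is the direction in which the jaws open and shut, and the axes are right-handed (so a half turn about x gives the same grasp; the last joint's range is limited). The gripper opens to 92 mm and grips with 3 to 60 N. Pads are 19 mm wide; open, the fingers measure 130 mm over their backs; the gripper's body (75 mm by 190 mm) begins 47 mm behind the grasp point.
Start: joints at [-1.272, 0.342, 1.524, -0, 1.275, -0.146], TCP at [225.915, -473.91, 404.741] pointing down, gripper open.
Joint ranges: [-2.53, 2.53], [-0.77, 2.02], [0.04, 2.7], [-1, 4.14], [0.28, 2.66], [-3.11, 3.11]. Speed limits (rad/s): [2.57, 2.57, 3.14, 3.14, 3.14, 3.14].

## Interface

Orientations are given as [roll, pitch, yaw] about the fixed x, y, z axes, in that order (R = Rz(yaw) Ry(pitch) Rx(roll)).
In Python, from plant import bot gives the robot as it stands.
- The arm moves only by the tool arm_command, never from a script. Its argument "moves" is a list of rows, each a list of 5 numbers: the shift along the tool's x, y, z in cm, then the turn about the tool's x in degrees, then the opening, from 0 (shut) to 1 (fully open). A call has 1 to 10 rows; each row is the pose to reach, as a shift and turn from the pose measured when the call began, along the tool's axes at that moment; what a row does not reach only later rows make up. A row lasts 1/10 s, in which the tool goes at most 50 mm and 8.59 degrees, less where a joint would pass 70% of its speed; a pose out of reach is approached as far as the arm can. A call with a gripper value outside its range is refused whole. The fingers move at their own pace and stop on an object; the grip force is fixed at half the most. Time passes only in rows, so rows that repeat a pose let the fingers close. It gives the time, the measured TCP pose, the force and the opening at its end, in the units of the state.
- bot.get_obs(): the state, without advancing time (a new reading comes with each control period).
- bot.capture(name): name is "scene" or "top"; returns a dict with "frame" (384x512x3 uint8, blue, green, red), "K" (3x3 intrinsics, pixels), "origin" and "orientation" of the camera in the world. Camera axes: x right, y down, z forward; pixel columns grow to the right and rows downward; lengths in mm; the calibration is good to about 2 mm. A picture is of the moment at which its call begins. There is no depth.
- bot.close_job(): hands the job in, once; it reports no verdict.
The state is a dict: "time": time; "joint_positions": joint angles; "dq": joint speeds; "tau": joint torques, N m; "tool_pos": TCP position; "tcp_rot": TCP orientation; "contact_force": force on the tool from outside, world axes, zero at the start; "moment": the same for the moment, N m; "grip_width": finger opening in mm.
Only numpy, scipy, OpenCV 4.12 (cv2) and the standard library are available. Lean on these libraries where they do the work, as an engineer would, in place of code of your own. Each camera call takes 0.05 s, during which the arm holds its last target.

## Task

On the shop counter four electronic parts stand in a row in black trays on the plywood stock board. Move them into the four wide bays of the white display rack, one to a bay, in the reverse order, left and right as seen from the robot: the part from the leftmost tray goes in the rightmost wide bay, and so on to the part from the rightmost tray in the leftmost bay. Set each down, do not drop it; each must end standing upright on the floor of its bay, let go and at rest.

Things in the scene. Friction and masses are not known exactly. Their poses are not given: they have to be found in the camera images.
- toroid_mid (a point): Toroidal transformer: a low round coil wound in copper wire with a hollow middle, diameter 52 mm, 40 mm tall, 0.25 kg, standing on its flat side. The point is its centre, half-way up (20 mm above its underside); z is its upright axis.
- sink_mid (a point): Finned heat sink: bare aluminium block, 50 mm (its x) by 46 mm (its y), 46 mm tall, 0.15 kg, upright fins across x whose outermost flat faces look to +x and -x. The point is its centre, half-way up (23 mm above its underside).
- can_mid (a point): Can capacitor: upright grey cylinder, diameter 40 mm, 64 mm tall, with two small screw terminals standing 6 mm above the top, 0.12 kg. The point is its centre, half-way up the can (32 mm above its underside).
- core_mid (a point): Laminated transformer: dark steel block with fine bright layer lines and a white patch on top, 34 mm (its x) by 50 mm (its y), 46 mm tall, 0.30 kg. The point is its centre, half-way up (23 mm above its underside).
- tray_toroid: The fixed black plastic tray that holds the toroidal transformer at the start: round, 76 mm across, floor 4 mm thick with a rim 4 mm higher. Origin: centre of its underside, which lies on the stock board; z up, x and y along the board's x and y (within 0.03 rad). It stands in one of the board's four places.
- tray_sink: The fixed black plastic tray that holds the heat sink at the start: rectangular, 92 mm (x) by 76 mm (y), floor 4 mm thick with a rim 4 mm higher. Origin: centre of its underside, which lies on the stock board; z up, x and y along the board's x and y (within 0.03 rad). It stands in one of the board's four places.
- tray_can: The fixed black plastic tray that holds the can capacitor at the start: square, 64 mm, floor 4 mm thick with a rim 4 mm higher. Origin: centre of its underside, which lies on the stock board; z up, x and y along the board's x and y (within 0.03 rad). It stands in one of the board's four places.
- tray_core: The fixed black plastic tray that holds the laminated transformer at the start: rectangular, 76 mm (x) by 70 mm (y), floor 4 mm thick with a rim 4 mm higher. Origin: centre of its underside, which lies on the stock board; z up, x and y along the board's x and y (within 0.03 rad). It stands in one of the board's four places.
- board: Stock board, fixed: plywood 12 mm thick, 100 mm deep (x), 395 mm long (y). Origin: underside, midway along the row of four places; x away from the robot, +y to its left. The trays stand at y = +123, +41, -41, -123 mm, x = 0 (within 2 mm), in any order. A small reel, 30 mm tall, stands beyond the row at y = +198 mm.
- rack: Display rack, fixed: white, 112 mm deep. Origin at table height below the middle of the four wide bays; x away from the robot, +y to its left. Bay floor at z = 20 mm; bay centres y = +123, +41, -41, -123 mm, x = 0; each 78 mm (y) by 104 mm (x) inside. Dividers rise 18 mm, end lips 10 mm above the floor. A fifth, narrow pocket at the right end (-y) holds a small relay: not a bay.
Not all that is in view belongs to the job. Leave any pink or turquoise look-alike of the part that bears toroid_mid alone. Leave any green look-alike of the part that bears core_mid alone.

How it is judged:
By the outcome, as a careful person would: the job done as asked, in the order asked, and still so for the second after the job is handed in, with the robot touching nothing.
It also fails if it takes over 93 s, if anything falls off the work surface, if the arm or the gripper's body presses on something with over 40 N, if the wrist force passes 120 N, or if a joint passes its speed limit or range.

## Working session

There is one attempt and no reset: what is moved stays moved. The work goes in short steps, Python scripts to look and compute and a tool call to move; the robot and the scene stay as the last step left them, time stands still between calls to the robot, and variables do not carry over. Pictures are saved under pics/ and viewed, and the job is handed in when it is done.

Besides the shell and the picture viewer there is one more tool, called after "Emit:" as a command line: name --pt "numbers of a row" for each row, then --argument value for the rest. arm_command: Moves the arm, as the interface text tells. Its arguments: {"type":"object","properties":{"moves":{"type":"array"}},"required":["moves"]}

```bash
mkdir -p pics; ls; python3 - <<'E'
from plant import bot
import cv2
print(bot.get_obs())
for n in("scene","top"):
    c=bot.capture(n); cv2.imwrite(f"pics/{n}0.png",c["frame"]); print(n,c["K"],c["origin"],c["orientation"])
E
```

```text
pics
{'time': 0.0, 'joint_positions': array([-1.27202305e+00,  3.42703953e-01,  1.52502480e+00, -2.23604790e-05,
        1.27543297e+00, -1.46043265e-01]), 'dq': array([-8.11619764e-04, -1.76881151e-04, -9.91970872e-04, -2.38148527e-04,
       -1.31623126e-05, -5.24145240e-04]), 'tau': array([-7.15561164e-04, -4.31248212e+01, -2.44218725e+01,  7.15258392e-02,
        5.58367185e-02, -1.27423018e-04]), 'tool_pos': array([ 225.85681222, -473.77233972,  404.05179028]), 'tcp_rot': array([-1.70321321,  1.56922712,  1.88320251]), 'contact_force': array([-0.37392037, -0.45844157,  0.64665714]), 'moment': array([-0.01310088,  0.02147448,  0.02321956]), 'grip_width': 91.79664744098764}
scene [[487.38498773   0.         258.97078895]
 [  0.         487.38498773 188.88507136]
 [  0.           0.           1.        ]] [998.03039066 -18.34185199 860.86149613] [-2.56772218  0.01185212  1.54972724]
top [[483.9430942    0.         252.69323391]
 [  0.         483.9430942  197.88272219]
 [  0.           0.           1.        ]] [475.05022066 -11.98742986 841.99421651] [-3.13161472  0.00653967 -1.55434224]
```

View pics/scene0.png

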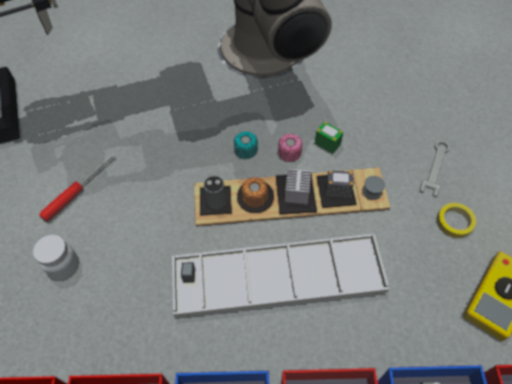

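View pics/top0.png

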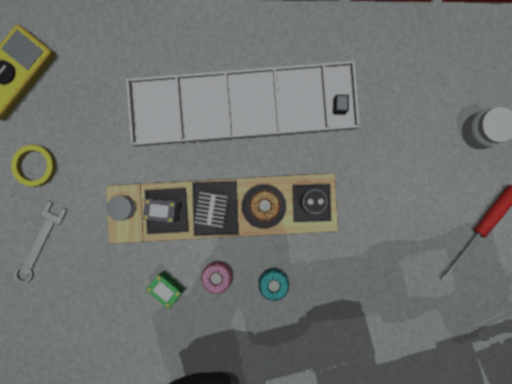

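```bash
cat > h.py <<'E'
import numpy as np, cv2
from scipy.spatial.transform import Rotation as Ro
def cam(c): return c["K"],np.array(c["origin"]),Ro.from_euler('xyz',c["orientation"]).as_matrix()
def ray(c,u,v,z):
    K,o,R=cam(c); d=R@np.linalg.inv(K)@[u,v,1.]; return o+d*(z-o[2])/d[2]
def proj(c,P):
    K,o,R=cam(c); p=K@(R.T@(np.array(P,float)-o)); return p[:2]/p[2]
E
python3 - <<'E'
import cv2
a=cv2.imread('pics/top0.png')[165:250,100:345]; cv2.imwrite('pics/t1.png',cv2.resize(a,None,fx=3.2,fy=3.2,interpolation=cv2.INTER_CUBIC))
a=cv2.imread('pics/top0.png')[55:150,120:365]; cv2.imwrite('pics/t2.png',cv2.resize(a,None,fx=3.2,fy=3.2,interpolation=cv2.INTER_CUBIC))
a=cv2.imread('pics/scene0.png')[155:230,190:395]; cv2.imwrite('pics/s1.png',cv2.resize(a,None,fx=3.9,fy=3.9,interpolation=cv2.INTER_CUBIC))
E
```

```text
(no output)
```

View pics/t1.png

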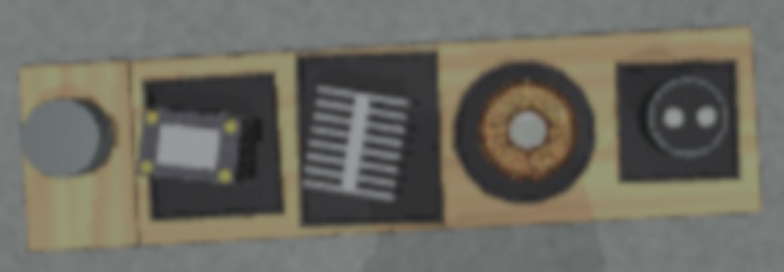

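View pics/t2.png

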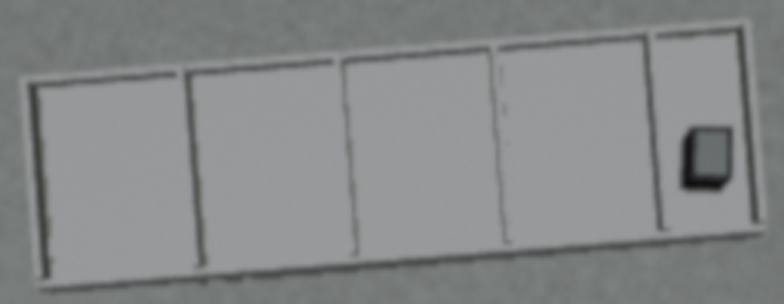

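View pics/s1.png

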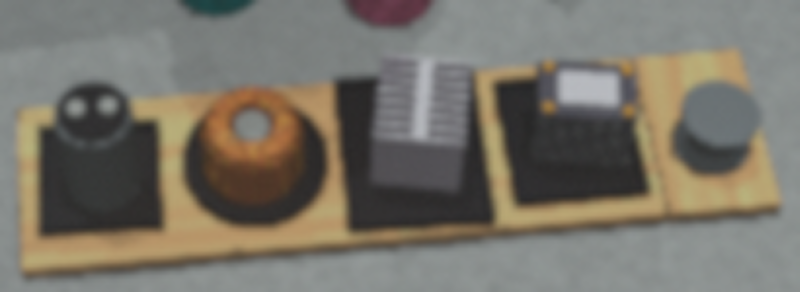

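```bash
cat > m.py <<'E'
from h import *
from plant import bot
t=bot.capture("top"); s=bot.capture("scene")
T=lambda x,y,z,ox=100,oy=165,k=3.2: ray(t,(x+.5)/k-.5+ox,(y+.5)/k-.5+oy,z)[:2].round(1)
S=lambda x,y,z: ray(s,(x+.5)/3.9-.5+190,(y+.5)/3.9-.5+155,z)[:2].round(1)
def yaw(a,b): d=b-a; return np.degrees(np.arctan2(d[1],d[0])).round(1)
b=[T(*p,12) for p in((20,67),(750,27),(760,210),(28,250))]; print('board',b)
r=[T(*p,30,120,55) for p in((20,78),(748,20),(764,232),(40,288))]; print('rack',r)
print('div tops',[T(*p,38,120,55) for p in((183,72),(200,268),(338,62),(355,256),(495,46),(508,244))])
c=[T(*p,62) for p in((152,117),(231,127),(225,177),(147,167))]; print('core',c,np.mean(c,0),'S',S(588,88,62))
c=[T(*p,62) for p in((318,87),(410,102),(393,199),(303,185))]; print('sink',c,np.mean(c,0),'S',S(424,103,62))
print('tor',T(526,130,56),S(251,122,56)); print('can',T(687,117,80),S(93,107,80))
trays=[T(*p,20) for p in((212,147),(370,138),(525,131),(678,121))]; print('trays',trays)
print('trayS',S(570,145,20),S(413,153,20),S(255,165,20),S(100,178,20))
print('boardS',[S(*p,12) for p in((18,110),(740,50),(778,210),(22,268))])
o=bot.get_obs(); print(Ro.from_euler('xyz',o['tcp_rot']).as_matrix().round(3))
E
python3 m.py
```

```text
board [array([500.2, 246.2]), array([ 528. , -145.1]), array([ 430.1, -151.9]), array([402.1, 240. ])]
rack [array([679.8, 210.4]), array([ 716., -172.]), array([ 604.6, -182. ]), array([569.3, 197.7])]
div tops [array([682.2, 123.2]), array([580.1, 112.5]), array([688.6,  42.5]), array([587.6,  31.9]), array([698.1, -39.1]), array([595.1, -47.5])]
core [array([474.6, 163.5]), array([470.2, 123.5]), array([444.9, 126.1]), array([449.3, 165.5])] [459.75 144.65] S [458.6 144.7]
sink [array([491.1,  80. ]), array([484.3,  33.4]), array([435.3,  41.2]), array([441.6,  86.7])] [463.075  60.325] S [465.3  61. ]
tor [471.1 -25.3] [470.3 -26.6]
can [ 478.9 -103.9] [ 475.  -104.3]
trays [array([459.1, 140.7]), array([465.3,  56.8]), array([470.4, -25.4]), array([ 477. , -106.5])]
trayS [465.9 139.8] [468.5  57.4] [473.6 -25.3] [ 479.3 -106. ]
boardS [array([ 430.2, -152.1]), array([402.2, 240.3]), array([503.7, 244.2]), array([ 527. , -145.1])]
[[-0.     0.43  -0.903]
 [ 0.001 -0.903 -0.43 ]
 [-1.    -0.001 -0.   ]]
```

```bash
cat > go.py <<'E'
import sys
from h import *
from plant import bot
# go.py x y zgrasp yawdeg
x,y,z,yw=map(float,sys.argv[1:5])
o=bot.get_obs(); R=Ro.from_euler('xyz',o['tcp_rot']).as_matrix()
g=o['tool_pos']+R@[bot.grip_point_offset,0,0]
d=R.T@(np.array([x,y,z])-g)/10
a=np.degrees(np.arctan2(R[1,1],R[0,1])); turn=-((yw-a+90)%180-90)
print('t',round(o['time'],2),'grasp',g.round(1),'tool yaw',a.round(1),'tilt',R[:,0].round(3),'F',o['contact_force'].round(1),'w',round(o['grip_width'],1),'q6',o['joint_positions'][5].round(2))
print('ROW',d.round(2),round(turn,1))
E
python3 go.py 459.5 144.5 150 -5.5
```

```text
t 0.2 grasp [ 225.9 -473.7  245.1] tool yaw -64.5 tilt [-0.     0.001 -1.   ] F [0.4 0.2 0.3] w 91.7 q6 -0.15
ROW [  9.56 -45.74 -47.69] -59.0
```

Emit:
arm_command --pt "9.5 -45.7 -47.7 -59 1" --pt "9.5 -45.7 -47.7 -59 1" --pt "9.5 -45.7 -47.7 -59 1" --pt "9.5 -45.7 -47.7 -59 1" --pt "9.5 -45.7 -47.7 -59 1" --pt "9.5 -45.7 -47.7 -59 1" --pt "9.5 -45.7 -47.7 -59 1" --pt "9.5 -45.7 -47.7 -59 1" --pt "9.5 -45.7 -47.7 -59 1" --pt "9.5 -45.7 -47.7 -59 1"

```text
time: 1.2
tool_pos: [401.4, -9.0, 333.5]
tcp_rot: [2.656, 1.57, 0.989]
contact_force: [1.4, -0.9, 0.6]
grip_width: 91.9
```

```bash
python3 go.py 459.5 144.5 150 -5.5
```

```text
t 1.2 grasp [401.4  -8.9 174.3] tool yaw -5.5 tilt [ 0.     0.001 -1.   ] F [ 1.4 -0.9  0.6] w 91.9 q6 -0.12
ROW [  2.44   4.3  -15.83] -0.0
```

Emit:
arm_command --pt "2.4 4.3 -15.8 0 1" --pt "2.4 4.3 -15.8 0 1" --pt "2.4 4.3 -15.8 0 1" --pt "2.4 4.3 -15.8 0 1" --pt "2.4 4.3 -15.8 0 1" --pt "2.4 4.3 -15.8 0 1"

```text
time: 1.8
tool_pos: [459.1, 144.1, 309.4]
tcp_rot: [-1.712, 1.57, 2.905]
contact_force: [0.2, 0.2, -0.5]
grip_width: 91.6
```

```bash
python3 go.py 459.5 144.5 44 -5.5; python3 - <<'E'
from plant import bot
import cv2
a=bot.capture("scene")["frame"][60:260,180:440]; cv2.imwrite('pics/a1.png',cv2.resize(a,None,fx=3,fy=3,interpolation=cv2.INTER_CUBIC))
E
```

```text
t 1.8 grasp [459.  144.1 150.2] tool yaw -5.5 tilt [-0.001  0.    -1.   ] F [ 0.2  0.2 -0.5] w 91.6 q6 0.24
ROW [10.62  0.05 -0.05] 0.0
```

View pics/a1.png

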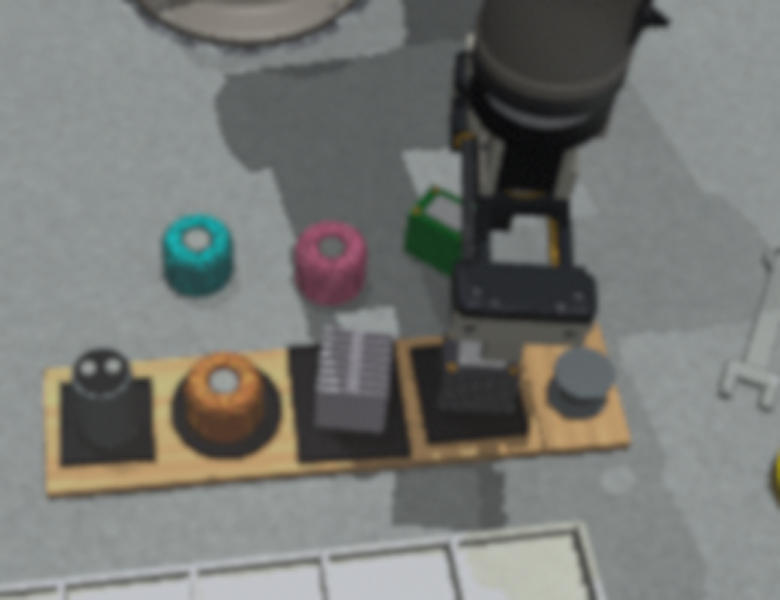

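Emit:
arm_command --pt "5 0 0 0 1" --pt "8 0 0 0 1" --pt "9.6 0 0 0 1" --pt "10.6 0 0 0 1" --pt "10.6 0 0 0 0" --pt "10.6 0 0 0 0" --pt "10.6 0 0 0 0" --pt "10.6 0 0 0 0" --pt "10.6 0 0 0 0" --pt "10.6 0 0 0 0"

```text
time: 2.85
tool_pos: [459.1, 143.6, 203.9]
tcp_rot: [2.281, 1.57, 0.613]
contact_force: [0.7, 0.1, -0.7]
grip_width: 48.5
```

Emit:
arm_command --pt "0 0 0 0 0" --pt "0 0 0 0 0"

```text
time: 3.05
tool_pos: [459.1, 143.7, 204.0]
tcp_rot: [2.091, 1.57, 0.424]
contact_force: [-0.5, 0.5, 2.4]
grip_width: 33.8
```

```bash
python3 go.py 459.5 144.5 44 -5.5
```

```text
t 3.05 grasp [459.2 143.7  44.8] tool yaw -5.5 tilt [ 0.001  0.    -1.   ] F [-0.5  0.5  2.4] w 33.8 q6 0.24
ROW [ 0.08  0.02 -0.08] -0.0
```

Emit:
arm_command --pt "0 0 0 0 0" --pt "0 0 0 0 0" --pt "-1 0 0 0 0" --pt "-4 0 0 0 0" --pt "-8 0 0 0 0" --pt "-11 0 0 0 0" --pt "-11 0 0 0 0"

```text
time: 3.75
tool_pos: [459.9, 143.8, 318.2]
tcp_rot: [1.843, 1.562, 0.176]
contact_force: [0.1, 0.5, -3.2]
grip_width: 33.8
```

```bash
python3 go.py 650.3 -85.2 154 5.4;python3 - <<'E'
from plant import bot
import cv2
a=bot.capture("scene")["frame"][60:260,180:440]; cv2.imwrite('pics/a2.png',cv2.resize(a,None,fx=3,fy=3,interpolation=cv2.INTER_CUBIC))
E
```

```text
t 3.75 grasp [461.3 144.1 159. ] tool yaw -5.5 tilt [ 0.009  0.002 -1.   ] F [ 0.1  0.5 -3.2] w 33.8 q6 0.24
ROW [ 0.63 21.01 21.01] -10.9
```

View pics/a2.png

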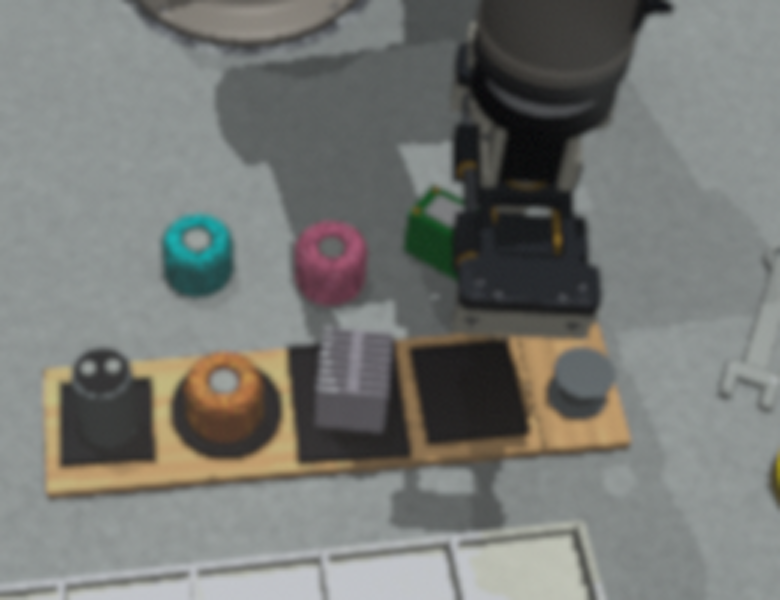

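Emit:
arm_command --pt "0.6 4 4 -2 0" --pt "0.6 7 7 -6 0" --pt "0.6 10.5 10.5 -10.9 0" --pt "0.6 14 14 -10.9 0" --pt "0.6 17 17 -10.9 0" --pt "0.6 19 19 -10.9 0" --pt "0.6 21 21 -10.9 0" --pt "0.6 21 21 -10.9 0" --pt "0.6 21 21 -10.9 0"

```text
time: 4.7
tool_pos: [647.6, -85.8, 307.8]
tcp_rot: [2.967, 1.568, 1.489]
contact_force: [-0.0, 0.3, -3.1]
grip_width: 33.9
```

```bash
python3 go.py 650.3 -85.2 49 5.4;python3 - <<'E'
from plant import bot
import cv2
a=bot.capture("scene")["frame"][150:350,120:400]; cv2.imwrite('pics/a3.png',cv2.resize(a,None,fx=2.8,fy=2.8,interpolation=cv2.INTER_CUBIC))
E
```

```text
t 4.7 grasp [647.6 -85.4 148.6] tool yaw 5.3 tilt [ 0.     0.002 -1.   ] F [-0.   0.3 -3.1] w 33.9 q6 -0.34
ROW [9.96 0.26 0.03] -0.1
```

View pics/a3.png

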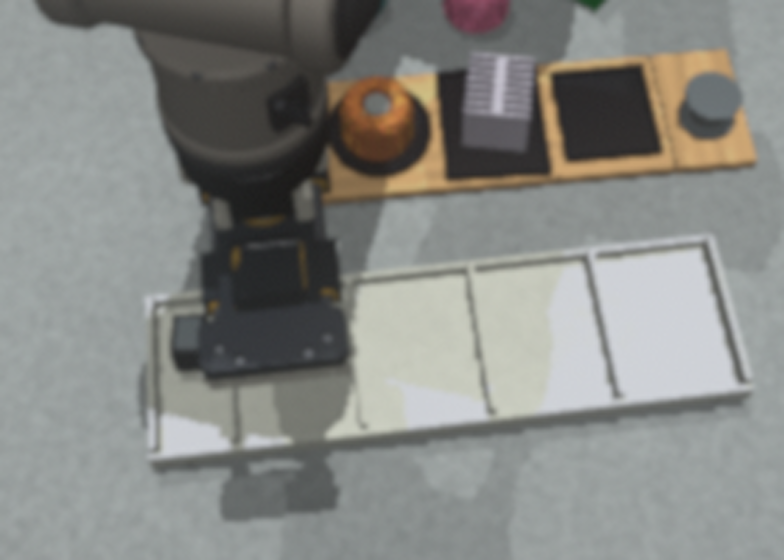

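Emit:
arm_command --pt "4 0.3 0 0 0" --pt "7 0.3 0 0 0" --pt "9 0.3 0 0 0" --pt "9.6 0.3 0 0 0" --pt "9.6 0.3 0 0 0" --pt "9.6 0.3 0 0 0"

```text
time: 5.35
tool_pos: [650.8, -84.2, 213.6]
tcp_rot: [2.12, 1.568, 0.643]
contact_force: [0.1, 0.2, -3.9]
grip_width: 33.8
```

```bash
python3 go.py 650.3 -85.2 48.8 5.4
```

```text
t 5.35 grasp [651.2 -83.9  54.4] tool yaw 5.4 tilt [ 0.003  0.002 -1.   ] F [ 0.1  0.2 -3.9] w 33.8 q6 -0.34
ROW [ 0.56 -0.1   0.12] 0.0
```

Emit:
arm_command --pt "0.2 -0.1 0.1 0 0" --pt "0.3 -0.1 0.1 0 0" --pt "0.4 -0.1 0.1 0 0" --pt "0.4 -0.1 0.1 0 0" --pt "0.4 -0.1 0.1 0 0"

```text
time: 5.85
tool_pos: [649.9, -85.3, 209.7]
tcp_rot: [2.111, 1.568, 0.635]
contact_force: [-0.2, 0.1, -2.3]
grip_width: 34.0
```

```bash
python3 go.py 650.3 -85.2 48.8 5.4
```

```text
t 5.85 grasp [650.3 -85.   50.5] tool yaw 5.4 tilt [ 0.003  0.002 -1.   ] F [-0.2  0.1 -2.3] w 34.0 q6 -0.34
ROW [ 0.17 -0.    0.02] 0.0
```

Emit:
arm_command --pt "0.1 0 0 0 0" --pt "0.2 0 0 0 0" --pt "0.2 0 0 0 0" --pt "0.2 0 0 0 0"

```text
time: 6.25
tool_pos: [649.9, -85.3, 208.1]
tcp_rot: [2.021, 1.567, 0.545]
contact_force: [-1.7, 0.5, 0.8]
grip_width: 33.7
```

```bash
python3 go.py 650.3 -85.2 48.8 5.4
```

```text
t 6.25 grasp [650.4 -85.   48.9] tool yaw 5.4 tilt [ 0.003  0.002 -1.   ] F [-1.7  0.5  0.8] w 33.7 q6 -0.34
ROW [ 0.01 -0.01  0.01] 0.0
```

Emit:
arm_command --pt "0.05 0 0 0 0" --pt "0.05 0 0 0 0.55" --pt "0 0 0 0 0.55" --pt "0 0 0 0 0.55" --pt "0 0 0 0 0.55" --pt "0 0 0 0 0.55" --pt "-1 0 0 0 0.55" --pt "-4 0 0 0 0.6" --pt "-8 0 0 0 1" --pt "-11 0 0 0 1"

```text
time: 7.25
tool_pos: [649.7, -85.6, 321.2]
tcp_rot: [1.689, 1.565, 0.213]
contact_force: [1.3, -0.8, -0.1]
grip_width: 66.5
```

```bash
python3 go.py 464 60.5 150 -8; python3 - <<'E'
from plant import bot
import cv2
a=bot.capture("scene")["frame"][150:350,120:400]; cv2.imwrite('pics/a4.png',cv2.resize(a,None,fx=2.8,fy=2.8,interpolation=cv2.INTER_CUBIC))
E
```

```text
t 7.25 grasp [650.6 -85.4 162. ] tool yaw 5.4 tilt [ 0.005  0.001 -1.   ] F [ 1.3 -0.8 -0.1] w 66.5 q6 -0.34
ROW [  1.12 -17.21 -16.28] 13.4
```

View pics/a4.png

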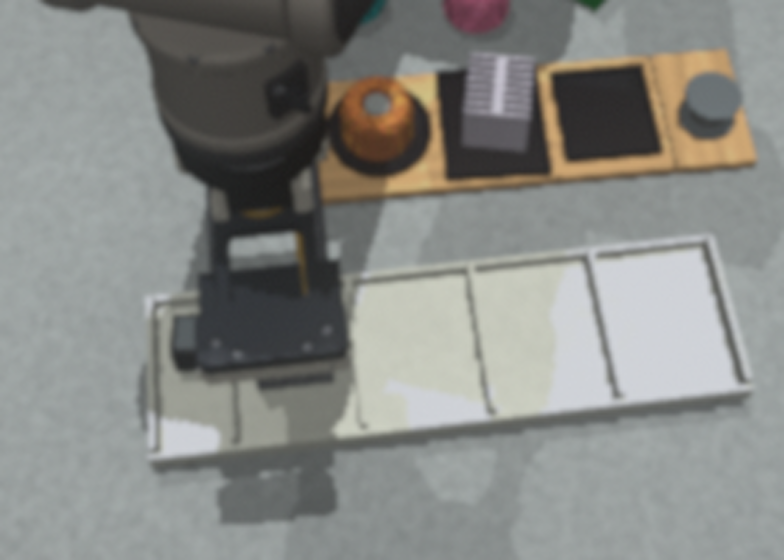

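Emit:
arm_command --pt "1 -17.2 -16.3 13.4 1" --pt "1 -17.2 -16.3 13.4 1" --pt "1 -17.2 -16.3 13.4 1" --pt "1 -17.2 -16.3 13.4 1" --pt "1 -17.2 -16.3 13.4 1" --pt "1 -17.2 -16.3 13.4 1" --pt "1 -17.2 -16.3 13.4 1" --pt "1 -17.2 -16.3 13.4 1" --pt "1 -17.2 -16.3 13.4 1"

```text
time: 8.2
tool_pos: [465.1, 59.6, 314.2]
tcp_rot: [1.635, 1.556, -0.076]
contact_force: [0.5, -0.8, -0.1]
grip_width: 91.8
```

```bash
python3 go.py 464 60.5 44 -8; python3 - <<'E'
from plant import bot
import cv2
for n in('scene','top'):
  a=bot.capture(n)["frame"]
  a=a[150:350,120:400] if n=='scene' else a[50:250,100:380]; cv2.imwrite('pics/a5%s.png'%n,cv2.resize(a,None,fx=2.8,fy=2.8,interpolation=cv2.INTER_CUBIC))
E
```

```text
t 8.2 grasp [467.4  59.4 155. ] tool yaw -8.0 tilt [ 0.014 -0.001 -1.   ] F [ 0.5 -0.8 -0.1] w 91.8 q6 0.1
ROW [11.1  -0.51 -0.05] -0.0
```

View pics/a5scene.png

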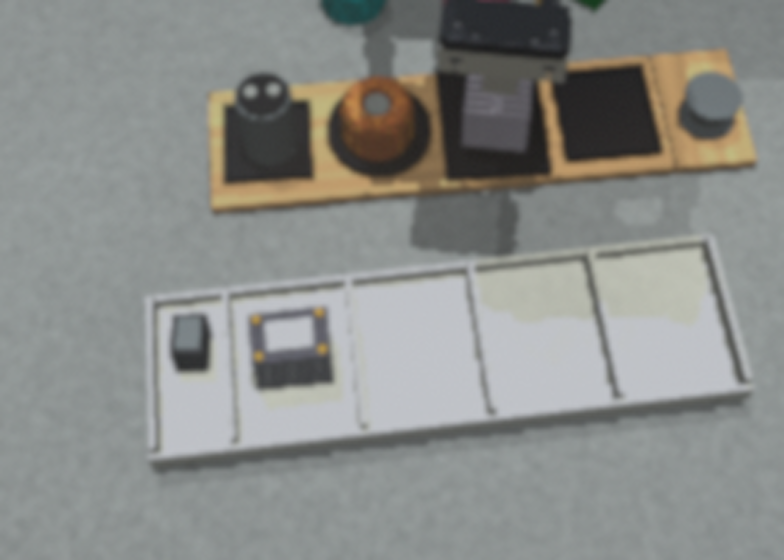

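View pics/a5top.png

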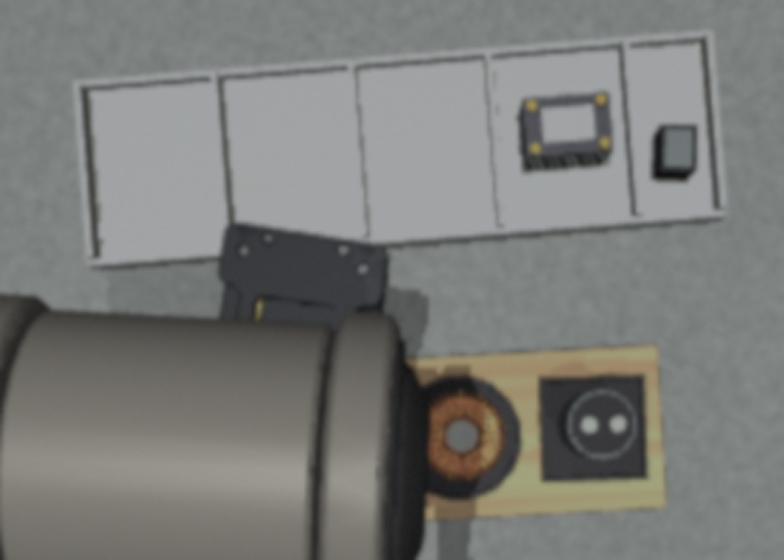

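```bash
python3 go.py 464 60.5 44 -8
```

```text
t 8.3 grasp [467.   59.5 154.8] tool yaw -8.0 tilt [ 0.014 -0.001 -1.   ] F [ 0.5 -0.3 -1.1] w 92.0 q6 0.1
ROW [11.08 -0.46 -0.04] -0.0
```

Emit:
arm_command --pt "4 -0.4 0 0 1" --pt "7 -0.4 0 0 1" --pt "9.5 -0.4 0 0 1" --pt "10.6 -0.4 0 0 1" --pt "11 -0.4 0 0 1" --pt "11 -0.4 0 0 1" --pt "11 -0.4 0 0 1"

```text
time: 9.0
tool_pos: [462.9, 60.0, 204.8]
tcp_rot: [1.643, 1.555, -0.068]
contact_force: [-0.1, 0.1, -0.5]
grip_width: 91.9
```

```bash
python3 go.py 464 60.5 44 -8; python3 - <<'E'
from plant import bot
import cv2
for n in('scene',):
  a=bot.capture(n)["frame"]
  a=a[150:350,120:400] if n=='scene' else a[50:250,100:380]; cv2.imwrite('pics/a6%s.png'%n,cv2.resize(a,None,fx=2.8,fy=2.8,interpolation=cv2.INTER_CUBIC))
E
python3 go.py 464 60.5 44 -8
```

```text
t 9.0 grasp [465.3  59.9  45.7] tool yaw -8.1 tilt [ 0.015 -0.001 -1.   ] F [-0.1  0.1 -0.5] w 91.9 q6 0.11
ROW [ 0.16 -0.14 -0.04] -0.1
t 9.05 grasp [465.4  59.9  45.8] tool yaw -8.0 tilt [ 0.016 -0.001 -1.   ] F [-0.2  0.7  0.4] w 92.1 q6 0.11
ROW [ 0.17 -0.15 -0.04] -0.0
```

View pics/a6scene.png

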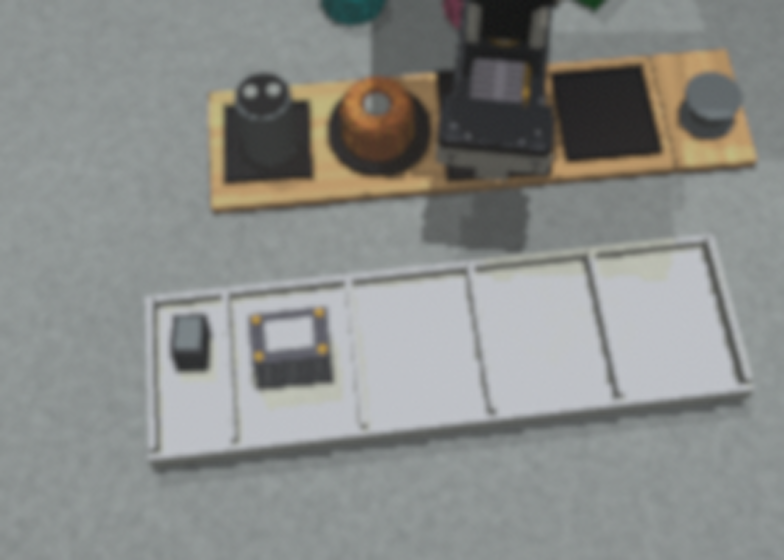

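Emit:
arm_command --pt "0.1 -0.1 0 0 1" --pt "0.1 -0.1 0 0 0" --pt "0.1 -0.1 0 0 0" --pt "0.1 -0.1 0 0 0" --pt "0.1 -0.1 0 0 0" --pt "0.1 -0.1 0 0 0" --pt "0.1 -0.1 0 0 0" --pt "0.1 -0.1 0 0 0" --pt "0.1 -0.1 0 0 0" --pt "0.1 -0.1 0 0 0"

```text
time: 10.05
tool_pos: [461.8, 60.2, 203.9]
tcp_rot: [1.643, 1.555, -0.069]
contact_force: [-0.8, 0.2, 2.1]
grip_width: 50.2
```

```bash
python3 go.py 464 60.5 154 -8
```

```text
t 10.05 grasp [464.2  60.1  44.7] tool yaw -8.0 tilt [ 0.015 -0.001 -1.   ] F [-0.8  0.2  2.1] w 50.2 q6 0.11
ROW [-10.93   0.14  -0.05] -0.0
```

Emit:
arm_command --pt "-0.5 0 0 0 0" --pt "-2 0 0 0 0" --pt "-5 0 0 0 0" --pt "-8 0 0 0 0" --pt "-10 0 0 0 0" --pt "-11 0 0 0 0" --pt "-11 0 0 0 0" --pt "-11 0 0 0 0"

```text
time: 10.85
tool_pos: [459.8, 60.3, 313.2]
tcp_rot: [1.64, 1.556, -0.071]
contact_force: [0.3, -0.3, -1.7]
grip_width: 50.1
```

```bash
python3 - <<'E'
from plant import bot
import cv2
for n in('scene',):
  a=bot.capture(n)["frame"]
  a=a[150:350,120:400] if n=='scene' else a[50:250,100:380]; cv2.imwrite('pics/a7%s.png'%n,cv2.resize(a,None,fx=2.8,fy=2.8,interpolation=cv2.INTER_CUBIC))
E
python3 go.py 642.5 -3.5 154 5.4
```

```text
t 10.9 grasp [461.9  60.2 153.6] tool yaw -8.0 tilt [ 0.013 -0.001 -1.   ] F [-0.3  0.3 -1.3] w 50.2 q6 0.11
ROW [ 0.21 18.78  3.78] -13.4
```

View pics/a7scene.png

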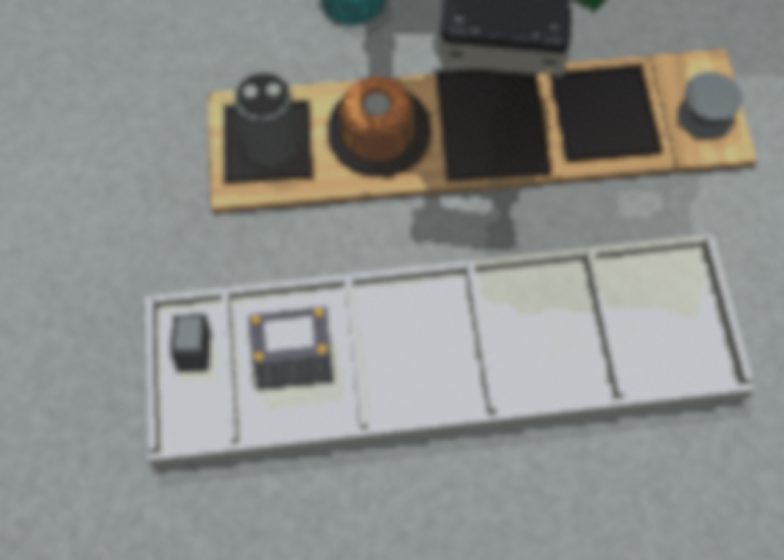

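Emit:
arm_command --pt "0.1 3 0.6 -3 0" --pt "0.1 7 1.4 -7 0" --pt "0.1 11 2.2 -11 0" --pt "0.2 15 3 -13.4 0" --pt "0.2 17.5 3.5 -13.4 0" --pt "0.2 18.8 3.8 -13.4 0" --pt "0.2 18.8 3.8 -13.4 0" --pt "0.2 18.8 3.8 -13.4 0" --pt "0.2 18.8 3.8 -13.4 0"

```text
time: 11.8
tool_pos: [639.8, -3.2, 312.6]
tcp_rot: [1.418, 1.559, -0.059]
contact_force: [-0.4, -0.4, -0.9]
grip_width: 49.8
```

```bash
python3 go.py 642.5 -3.5 49 5.4
```

```text
t 11.8 grasp [641.6  -3.3 153.4] tool yaw 5.4 tilt [ 0.011 -0.001 -1.   ] F [-0.4 -0.4 -0.9] w 49.8 q6 -0.22
ROW [ 1.045e+01 -3.000e-02  1.000e-02] -0.0
```

Picked at z 44.7, so touchdown is near 48.7.

Emit:
arm_command --pt "4 0 0 0 0" --pt "7 0 0 0 0" --pt "9 0 0 0 0" --pt "9.9 0 0 0 0" --pt "10.1 0 0 0 0" --pt "10.2 0 0 0 0" --pt "10.2 0 0 0 0"

```text
time: 12.5
tool_pos: [641.2, -3.2, 212.0]
tcp_rot: [1.406, 1.557, -0.071]
contact_force: [-0.1, 0.3, -1.4]
grip_width: 50.3
```

```bash
python3 go.py 642.5 -3.5 48.6 5.4
```

```text
t 12.5 grasp [643.4  -3.3  52.8] tool yaw 5.4 tilt [ 0.014 -0.001 -1.   ] F [-0.1  0.3 -1.4] w 50.3 q6 -0.22
ROW [ 0.42 -0.1   0.01] -0.0
```

Emit:
arm_command --pt "0.1 0 0 0 0" --pt "0.2 0 0 0 0" --pt "0.3 0 0 0 0" --pt "0.4 0 0 0 0" --pt "0.4 0 0 0 0" --pt "0.4 0 0 0 0"

```text
time: 13.1
tool_pos: [641.3, -3.2, 208.0]
tcp_rot: [1.408, 1.557, -0.069]
contact_force: [-0.9, 0.3, -0.0]
grip_width: 49.8
```

```bash
python3 go.py 642.5 -3.5 48.6 5.4
```

```text
t 13.1 grasp [643.5  -3.3  48.8] tool yaw 5.4 tilt [ 0.014 -0.001 -1.   ] F [-0.9  0.3 -0. ] w 49.8 q6 -0.22
ROW [ 0.02 -0.1   0.01] -0.0
```

Emit:
arm_command --pt "0.05 0 0 0 0" --pt "0.05 0 0 0 0.63" --pt "0 0 0 0 0.63" --pt "0 0 0 0 0.63" --pt "0 0 0 0 0.63" --pt "-1.5 0 0 0 0.63" --pt "-5 0 0 0 0.63" --pt "-9 0 0 0 1" --pt "-11 0 0 0 1" --pt "-11 0 0 0 1"

```text
time: 14.1
tool_pos: [640.5, -3.1, 323.1]
tcp_rot: [1.388, 1.549, -0.089]
contact_force: [-0.4, -0.7, -0.2]
grip_width: 77.4
```

Emit:
arm_command --pt "0 0 0 0 1" --pt "0 0 0 0 1"

```text
time: 14.3
tool_pos: [640.3, -3.1, 322.8]
tcp_rot: [1.39, 1.549, -0.086]
contact_force: [0.5, -0.4, 0.3]
grip_width: 90.3
```

```bash
python3 go.py 471 -26 150 0
```

```text
t 14.3 grasp [643.8  -3.4 163.6] tool yaw 5.4 tilt [ 0.022 -0.002 -1.   ] F [ 0.5 -0.4  0.3] w 90.3 q6 -0.22
ROW [  0.99 -17.44   0.63] 5.4
```

Emit:
arm_command --pt "0.2 -3 0.1 2 1" --pt "0.4 -7 0.3 4 1" --pt "0.6 -11 0.4 5.4 1" --pt "0.8 -14 0.5 5.4 1" --pt "0.9 -16 0.6 5.4 1" --pt "0.9 -17 0.6 5.4 1" --pt "1 -17.4 0.6 5.4 1" --pt "1 -17.4 0.6 5.4 1" --pt "1 -17.4 0.6 5.4 1" --pt "1 -17.4 0.6 5.4 1"

```text
time: 15.3
tool_pos: [468.6, -25.4, 309.0]
tcp_rot: [1.483, 1.549, -0.088]
contact_force: [0.1, 0.5, -0.1]
grip_width: 91.7
```

```bash
python3 - <<'E'
from plant import bot
import cv2
for n in('scene','top'):
  a=bot.capture(n)["frame"]
  a=a[150:350,120:400] if n=='scene' else a[50:250,100:380]; cv2.imwrite('pics/a8%s.png'%n,cv2.resize(a,None,fx=2.8,fy=2.8,interpolation=cv2.INTER_CUBIC))
E
python3 go.py 471 -26 42 0
```

```text
t 15.4 grasp [471.8 -25.7 149.8] tool yaw 0.0 tilt [ 0.022 -0.002 -1.   ] F [ 0.3 -0.   0.3] w 92.0 q6 -0.22
ROW [ 1.078e+01 -3.200e-01  1.000e-02] 0.0
```

View pics/a8scene.png

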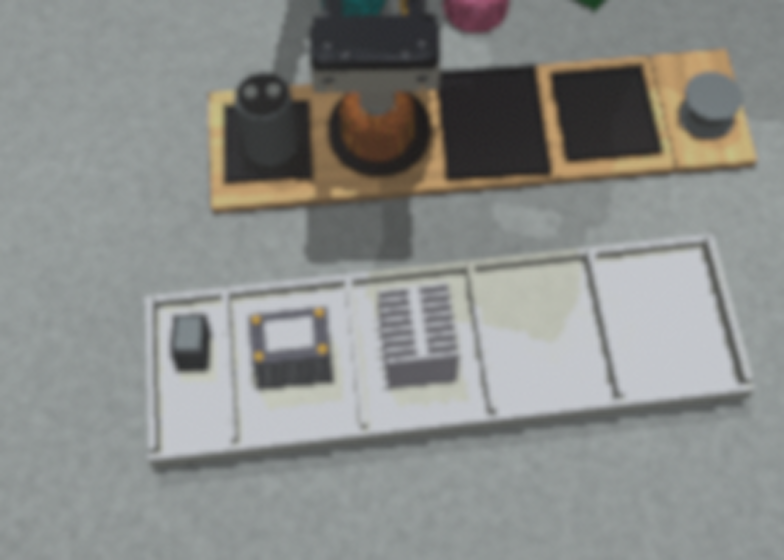

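View pics/a8top.png

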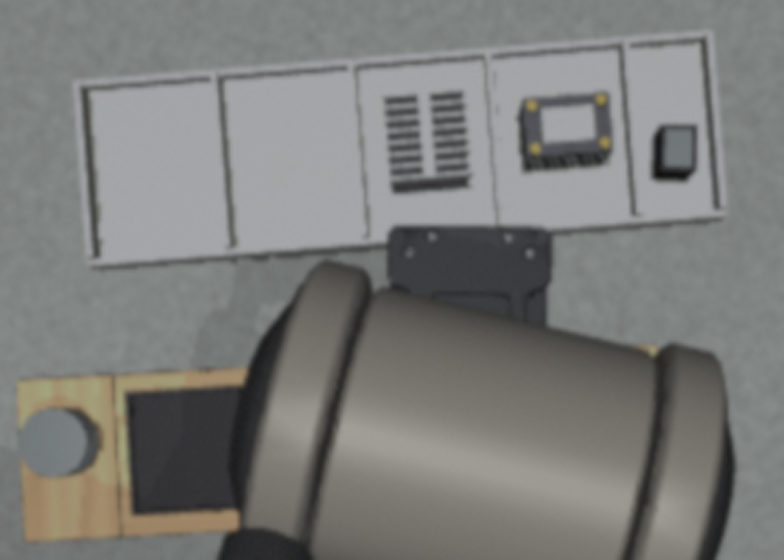

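Emit:
arm_command --pt "5 -0.2 0 0 1"

```text
time: 15.5
tool_pos: [470.4, -25.9, 263.1]
tcp_rot: [1.435, 1.535, -0.136]
contact_force: [1.3, -0.8, -0.8]
grip_width: 91.8
```

Emit:
arm_command --pt "0 0 0 0 1" --pt "0 0 0 0 1" --pt "0 0 0 0 1"

```text
time: 15.8
tool_pos: [471.1, -26.0, 265.0]
tcp_rot: [1.429, 1.532, -0.141]
contact_force: [0.0, -0.8, -0.2]
grip_width: 91.7
```

```bash
python3 go.py 471 -26 42 0
```

```text
t 15.8 grasp [477.2 -26.9 105.9] tool yaw 0.0 tilt [ 0.038 -0.005 -0.999] F [ 0.  -0.8 -0.2] w 91.7 q6 -0.22
ROW [ 6.36 -0.86 -0.12] 0.0
```

Emit:
arm_command --pt "-5 -0.4 0 0 1"

```text
time: 15.9
tool_pos: [464.7, -25.6, 310.2]
tcp_rot: [1.455, 1.542, -0.116]
contact_force: [0.9, -0.0, 0.6]
grip_width: 92.0
```

Emit:
arm_command --pt "0 0 0 0 1" --pt "0 0 0 0 1"

```text
time: 16.1
tool_pos: [464.9, -25.7, 312.7]
tcp_rot: [1.439, 1.537, -0.132]
contact_force: [0.6, -0.9, -0.2]
grip_width: 91.7
```

Emit:
arm_command --pt "-5 0 0 0 1"

```text
time: 16.2
tool_pos: [461.8, -25.2, 356.6]
tcp_rot: [1.479, 1.548, -0.092]
contact_force: [0.4, 0.3, -0.0]
grip_width: 91.9
```

Emit:
arm_command --pt "0 0 0 0 1" --pt "0 0 0 0 1"

```text
time: 16.4
tool_pos: [461.6, -25.1, 357.3]
tcp_rot: [1.47, 1.546, -0.1]
contact_force: [0.1, -0.0, -0.3]
grip_width: 91.8
```

```bash
python3 go.py 471 -26 42 0
```

```text
t 16.4 grasp [465.5 -25.5 198.1] tool yaw 0.0 tilt [ 0.025 -0.002 -1.   ] F [ 0.1 -0.  -0.3] w 91.8 q6 -0.22
ROW [1.562e+01 1.700e-01 1.000e-02] 0.0
```

Emit:
arm_command --pt "-5 0 0 0 1"

```text
time: 16.5
tool_pos: [458.9, -24.8, 401.4]
tcp_rot: [1.616, 1.56, 0.045]
contact_force: [1.6, -0.8, 1.2]
grip_width: 91.8
```

Emit:
arm_command --pt "0 0 0 0 1" --pt "0 0 0 0 1"

```text
time: 16.7
tool_pos: [458.7, -24.7, 400.9]
tcp_rot: [1.62, 1.56, 0.049]
contact_force: [-1.0, -0.1, 0.3]
grip_width: 91.5
```

Emit:
arm_command --pt "-5 0 0 0 1"

```text
time: 16.8
tool_pos: [457.0, -24.6, 444.7]
tcp_rot: [-2.292, 1.565, 2.421]
contact_force: [0.9, -0.2, 0.4]
grip_width: 91.8
```

Emit:
arm_command --pt "0 0 0 0 1" --pt "0 0 0 0 1"

```text
time: 17.0
tool_pos: [456.8, -24.6, 443.6]
tcp_rot: [-2.176, 1.563, 2.536]
contact_force: [0.5, -0.4, -0.1]
grip_width: 91.6
```

```bash
python3 go.py 471 -26 42 0
```

```text
t 17.0 grasp [455.8 -23.9 284.4] tool yaw -0.0 tilt [-0.006  0.004 -1.   ] F [ 0.5 -0.4 -0.1] w 91.6 q6 -0.22
ROW [24.23  1.67  0.32] -0.0
```

Emit:
arm_command --pt "3 1 0.2 0 1" --pt "7 1.5 0.3 0 1" --pt "11 1.7 0.3 0 1" --pt "15 1.7 0.3 0 1" --pt "18 1.7 0.3 0 1" --pt "20 1.7 0.3 0 1" --pt "21 1.7 0.3 0 1" --pt "21.5 1.7 0.3 0 1" --pt "21.5 1.7 0.3 0 1" --pt "21.5 1.7 0.3 0 1"

```text
time: 18.0
tool_pos: [472.7, -26.7, 229.1]
tcp_rot: [-2.261, 1.565, 2.451]
contact_force: [1.0, 1.0, 0.4]
grip_width: 91.9
```

```bash
python3 - <<'E'
from plant import bot
import cv2
for n in('scene',):
  a=bot.capture(n)["frame"]
  a=a[150:350,120:400] if n=='scene' else a[50:250,100:380]; cv2.imwrite('pics/a9%s.png'%n,cv2.resize(a,None,fx=2.8,fy=2.8,interpolation=cv2.INTER_CUBIC))
E
python3 go.py 471 -26 42 0
```

```text
t 18.05 grasp [472.1 -26.1  70.1] tool yaw -0.0 tilt [-0.004  0.004 -1.   ] F [ 0.1  0.5 -0.5] w 91.9 q6 -0.22
ROW [ 2.81 -0.1   0.01] -0.0
```

View pics/a9scene.png

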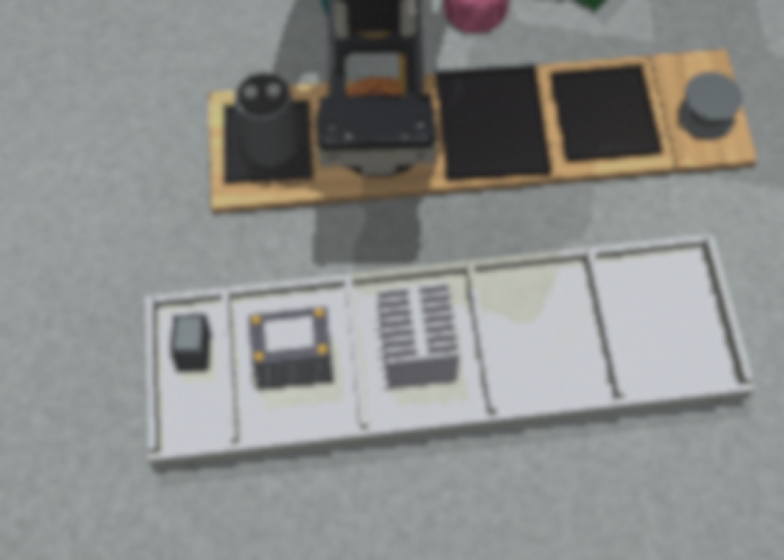

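Emit:
arm_command --pt "1.5 -0.1 0 0 1" --pt "2.5 -0.1 0 0 1" --pt "2.8 -0.1 0 0 1" --pt "2.8 -0.1 0 0 0.8" --pt "2.8 -0.1 0 0 0" --pt "2.8 -0.1 0 0 0" --pt "2.8 -0.1 0 0 0" --pt "2.8 -0.1 0 0 0" --pt "2.8 -0.1 0 0 0" --pt "2.8 -0.1 0 0 0"

```text
time: 19.05
tool_pos: [471.7, -26.6, 201.5]
tcp_rot: [-2.316, 1.565, 2.396]
contact_force: [-0.7, -0.8, 2.5]
grip_width: 51.6
```

```bash
python3 - <<'E'
from plant import bot
for _ in range(3): bot.capture('scene')
E
python3 go.py 471 -26 42 0
```

```text
t 19.2 grasp [471.  -26.   42.2] tool yaw -0.0 tilt [-0.004  0.004 -1.   ] F [-0.6 -0.2  2.6] w 51.3 q6 -0.22
ROW [0.02 0.   0.  ] -0.0
```

Emit:
arm_command --pt "-0.5 0 0 0 0" --pt "-2 0 0 0 0" --pt "-5 0 0 0 0" --pt "-8 0 0 0 0" --pt "-10 0 0 0 0" --pt "-11 0 0 0 0" --pt "-11 0 0 0 0" --pt "-11 0 0 0 0" --pt "-11 0 0 0 0"

```text
time: 20.1
tool_pos: [471.8, -26.9, 310.2]
tcp_rot: [-2.152, 1.563, 2.56]
contact_force: [-0.2, -0.3, -2.8]
grip_width: 51.5
```

```bash
python3 - <<'E'
from plant import bot
import cv2
for n in('scene',):
  a=bot.capture(n)["frame"]
  a=a[150:350,120:400] if n=='scene' else a[50:250,100:380]; cv2.imwrite('pics/a10%s.png'%n,cv2.resize(a,None,fx=2.8,fy=2.8,interpolation=cv2.INTER_CUBIC))
E
python3 go.py 634.7 78.1 154 5.4
```

```text
t 20.15 grasp [470.8 -26.2 151.1] tool yaw -0.0 tilt [-0.007  0.004 -1.   ] F [-0.9  0.4 -2.8] w 51.7 q6 -0.22
ROW [ -0.36  16.39 -10.44] -5.4
```

View pics/a10scene.png

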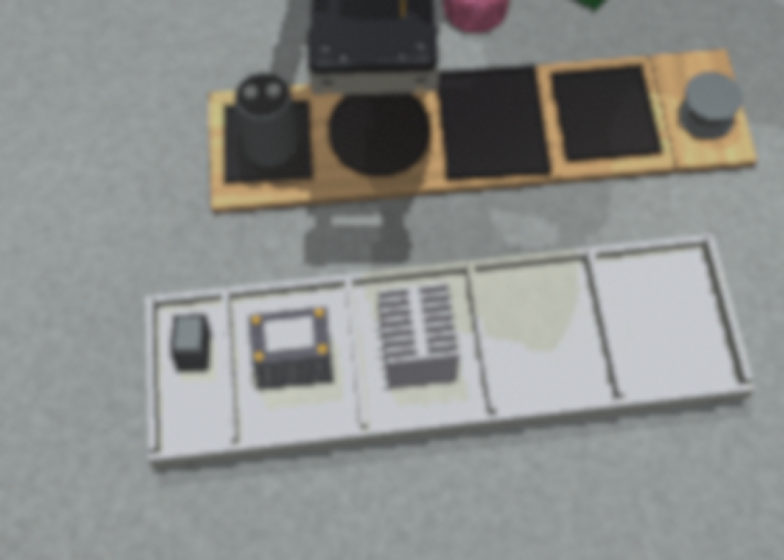

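Emit:
arm_command --pt "-0.1 2 -1.3 -1 0" --pt "-0.2 5 -3.2 -3 0" --pt "-0.3 8 -5.1 -5.4 0" --pt "-0.3 11 -7 -5.4 0" --pt "-0.4 14 -8.9 -5.4 0" --pt "-0.4 15.8 -10.1 -5.4 0" --pt "-0.4 16.4 -10.4 -5.4 0" --pt "-0.4 16.4 -10.4 -5.4 0" --pt "-0.4 16.4 -10.4 -5.4 0" --pt "-0.4 16.4 -10.4 -5.4 0"

```text
time: 21.15
tool_pos: [635.2, 76.2, 313.5]
tcp_rot: [-2.169, 1.562, 2.636]
contact_force: [0.0, 0.1, -1.8]
grip_width: 51.4
```

```bash
python3 go.py 634.7 78.1 47 5.4
```

```text
t 21.15 grasp [634.   76.9 154.3] tool yaw 5.3 tilt [-0.008  0.004 -1.   ] F [ 0.   0.1 -1.8] w 51.4 q6 -0.1
ROW [10.73  0.16 -0.06] -0.1
```

Touchdown expected at z about 46.2.

Emit:
arm_command --pt "3 0.1 -0.1 0 0" --pt "6 0.1 -0.1 0 0" --pt "8.5 0.1 -0.1 0 0" --pt "10 0.1 -0.1 0 0" --pt "10.4 0.1 -0.1 0 0" --pt "10.5 0.1 -0.1 0 0" --pt "10.5 0.1 -0.1 0 0" --pt "10.5 0.1 -0.1 0 0"

```text
time: 21.95
tool_pos: [635.7, 77.8, 210.0]
tcp_rot: [-2.342, 1.564, 2.463]
contact_force: [-0.1, 0.7, -2.6]
grip_width: 51.4
```

```bash
python3 go.py 634.7 78.1 46.2 5.4
```

```text
t 21.95 grasp [634.8  78.5  50.8] tool yaw 5.3 tilt [-0.005  0.004 -1.   ] F [-0.1  0.7 -2.6] w 51.4 q6 -0.09
ROW [ 0.46 -0.02  0.04] -0.1
```

Emit:
arm_command --pt "0.1 0 0 0 0" --pt "0.2 0 0 0 0" --pt "0.3 0 0 0 0" --pt "0.4 0 0 0 0" --pt "0.45 0 0 0 0" --pt "0.45 0 0 0 0" --pt "0.45 0 0 0 0"

```text
time: 22.65
tool_pos: [635.6, 77.8, 205.5]
tcp_rot: [-2.338, 1.564, 2.467]
contact_force: [-0.6, 1.0, -1.2]
grip_width: 51.4
```

```bash
python3 go.py 634.7 78.1 46.2 5.4
```

```text
t 22.65 grasp [634.8  78.5  46.3] tool yaw 5.3 tilt [-0.005  0.004 -1.   ] F [-0.6  1.  -1.2] w 51.4 q6 -0.09
ROW [ 0.01 -0.01  0.04] -0.1
```

Force is just starting to fall; a little lower.

Emit:
arm_command --pt "0.05 0 0 0 0" --pt "0.1 0 0 0 0" --pt "0.1 0 0 0 0"

```text
time: 22.95
tool_pos: [635.6, 77.8, 205.5]
tcp_rot: [-2.359, 1.564, 2.447]
contact_force: [-3.6, 0.4, 6.1]
grip_width: 51.5
```

```bash
python3 go.py 634.7 78.1 46.2 5.4
```

```text
t 22.95 grasp [634.8  78.5  46.3] tool yaw 5.3 tilt [-0.005  0.004 -1.   ] F [-3.6  0.4  6.1] w 51.5 q6 -0.09
ROW [ 0.01 -0.01  0.04] -0.1
```

Emit:
arm_command --pt "0 0 0 0 0.64" --pt "0 0 0 0 0.64" --pt "0 0 0 0 0.64" --pt "0 0 0 0 0.64" --pt "-1 0 0 0 0.64" --pt "-3 0 0 0 0.64" --pt "-6 0 0 0 0.8" --pt "-9 0 0 0 1" --pt "-11 0 0 0 1" --pt "-11 0 0 0 1"

```text
time: 23.95
tool_pos: [636.8, 77.4, 319.8]
tcp_rot: [2.51, 1.566, 1.033]
contact_force: [0.3, 0.3, -0.3]
grip_width: 86.1
```

```bash
python3 - <<'E'
from plant import bot
for _ in range(5): bot.capture('scene')
E
python3 go.py 477 -104.2 150 4
```

```text
t 24.2 grasp [634.6  78.  154.9] tool yaw 5.3 tilt [-0.008  0.004 -1.   ] F [-0.   0.8 -0.1] w 91.8 q6 -0.09
ROW [  0.53 -17.39  16.68] 1.3
```

Emit:
arm_command --pt "0.1 -3 2.9 0.5 1" --pt "0.2 -6 5.8 1.3 1" --pt "0.3 -9 8.7 1.3 1" --pt "0.3 -12 11.6 1.3 1" --pt "0.4 -15 14.4 1.3 1" --pt "0.5 -17 16.3 1.3 1" --pt "0.5 -17.4 16.7 1.3 1" --pt "0.5 -17.4 16.7 1.3 1" --pt "0.5 -17.4 16.7 1.3 1" --pt "0.5 -17.4 16.7 1.3 1"

```text
time: 25.2
tool_pos: [478.8, -104.3, 309.3]
tcp_rot: [-2.167, 1.562, 2.617]
contact_force: [-0.4, -0.4, -0.4]
grip_width: 91.6
```

```bash
python3 - <<'E'
from plant import bot
import cv2
for n in('scene','top'):
  a=bot.capture(n)["frame"]
  a=a[150:350,120:400] if n=='scene' else a[50:250,100:380]; cv2.imwrite('pics/a11%s.png'%n,cv2.resize(a,None,fx=2.8,fy=2.8,interpolation=cv2.INTER_CUBIC))
E
python3 go.py 477 -104.2 50 4
```

```text
t 25.3 grasp [ 477.4 -103.6  150.1] tool yaw 4.1 tilt [-0.008  0.004 -1.   ] F [-0.2  0.1  0. ] w 91.2 q6 -0.44
ROW [10.01  0.03  0.1 ] 0.1
```

View pics/a11scene.png

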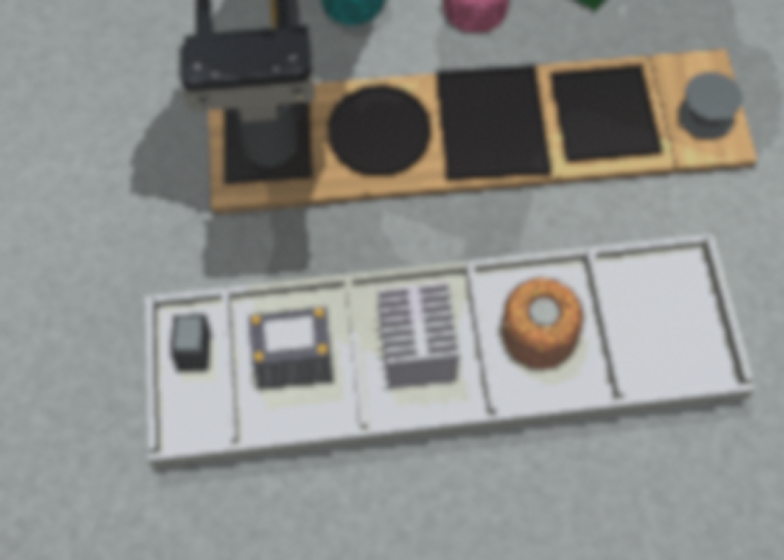

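View pics/a11top.png

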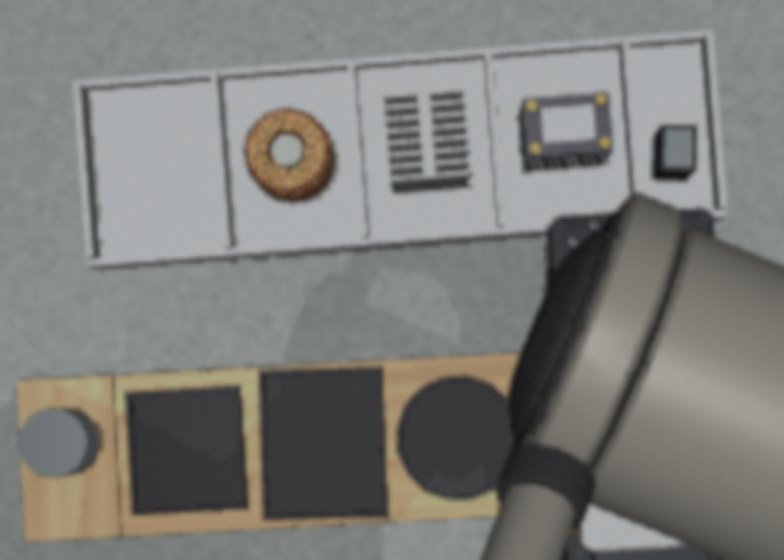

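Emit:
arm_command --pt "3 0 0.1 0 1" --pt "6 0 0.1 0 1" --pt "8.5 0 0.1 0 1" --pt "9.7 0 0.1 0 1" --pt "10 0 0.1 0 1" --pt "10 0 0.1 0 1" --pt "10 0 0.1 0 1"

```text
time: 26.0
tool_pos: [478.5, -104.9, 210.3]
tcp_rot: [-2.198, 1.564, 2.587]
contact_force: [-0.6, -1.0, -0.2]
grip_width: 91.8
```

Emit:
arm_command --pt "0 0 0 0 0" --pt "0 0 0 0 0" --pt "0 0 0 0 0" --pt "0 0 0 0 0" --pt "0 0 0 0 0" --pt "0 0 0 0 0" --pt "0 0 0 0 0" --pt "0 0 0 0 0" --pt "0 0 0 0 0" --pt "0 0 0 0 0"

```text
time: 27.0
tool_pos: [478.5, -105.0, 210.3]
tcp_rot: [-2.2, 1.564, 2.585]
contact_force: [0.3, 0.1, 0.5]
grip_width: 39.8
```

```bash
python3 go.py 477 -104.2 50 4
```

```text
t 27.0 grasp [ 477.6 -104.4   51.1] tool yaw 4.1 tilt [-0.006  0.004 -1.   ] F [0.3 0.1 0.5] w 39.8 q6 -0.45
ROW [ 0.11 -0.06 -0.02] 0.1
```

Emit:
arm_command --pt "0 0 0 0 0" --pt "-0.5 0 0 0 0" --pt "-2 0 0 0 0" --pt "-5 0 0 0 0" --pt "-8 0 0 0 0" --pt "-11 0 0 0 0" --pt "-12 0 0 0 0" --pt "-12 0 0 0 0" --pt "-12 0 0 0 0"

```text
time: 27.9
tool_pos: [478.7, -105.2, 329.1]
tcp_rot: [-2.156, 1.562, 2.628]
contact_force: [0.1, -0.4, -0.7]
grip_width: 39.4
```

```bash
python3 - <<'E'
from plant import bot
import cv2
for n in('scene',):
  a=bot.capture(n)["frame"]
  a=a[100:300,120:400] if n=='scene' else a[50:250,100:380]; cv2.imwrite('pics/a12%s.png'%n,cv2.resize(a,None,fx=2.8,fy=2.8,interpolation=cv2.INTER_CUBIC))
E
python3 go.py 626.9 159.7 168 5.4
```

```text
t 27.95 grasp [ 477.4 -104.5  169.6] tool yaw 4.1 tilt [-0.008  0.005 -1.   ] F [ 0.2  0.3 -1.5] w 40.1 q6 -0.45
ROW [  0.15  16.82 -25.27] -1.3
```

View pics/a12scene.png

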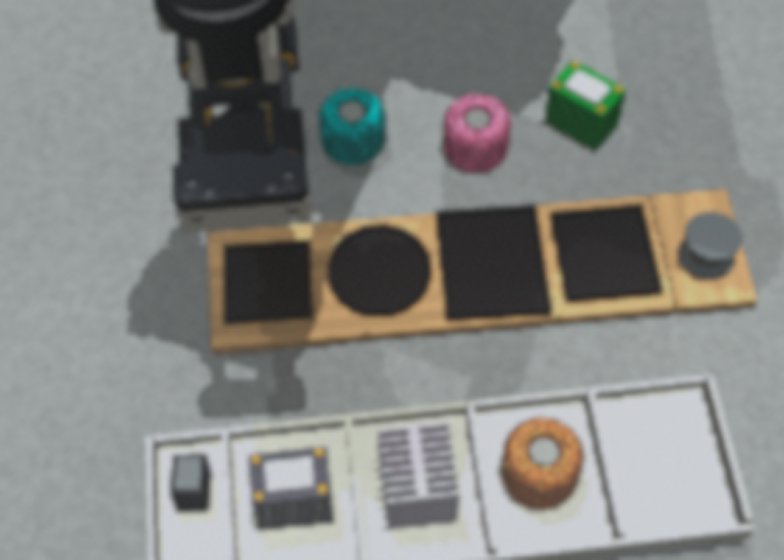

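Emit:
arm_command --pt "0 2 -3 -0.5 0" --pt "0 4.5 -6.8 -1.3 0" --pt "0 7 -10.5 -1.3 0" --pt "0.1 9.5 -14.3 -1.3 0" --pt "0.1 12 -18 -1.3 0" --pt "0.1 14.3 -21.5 -1.3 0" --pt "0.1 16 -24 -1.3 0" --pt "0.1 16.8 -25.3 -1.3 0" --pt "0.1 16.8 -25.3 -1.3 0" --pt "0.1 16.8 -25.3 -1.3 0"

```text
time: 28.95
tool_pos: [627.7, 159.1, 325.8]
tcp_rot: [-1.973, 1.558, 2.835]
contact_force: [-0.0, 0.1, -1.7]
grip_width: 39.7
```

```bash
python3 go.py 626.9 159.7 55 5.4
```

```text
t 28.95 grasp [625.8 159.7 166.6] tool yaw 5.5 tilt [-0.012  0.004 -1.   ] F [-0.   0.1 -1.7] w 39.7 q6 0.03
ROW [11.16  0.24  0.06] 0.1
```

Emit:
arm_command --pt "3 0.2 0 0 0" --pt "6 0.2 0 0 0" --pt "8.5 0.2 0 0 0" --pt "10 0.2 0 0 0" --pt "10.6 0.2 0 0 0" --pt "10.8 0.2 0 0 0" --pt "10.8 0.2 0 0 0" --pt "10.8 0.2 0 0 0"

```text
time: 29.75
tool_pos: [628.8, 159.6, 219.1]
tcp_rot: [-2.068, 1.561, 2.74]
contact_force: [-0.2, 0.0, -0.1]
grip_width: 39.6
```

```bash
python3 go.py 626.9 159.7 55 5.4
```

```text
t 29.75 grasp [627.3 160.2  59.9] tool yaw 5.5 tilt [-0.009  0.004 -1.   ] F [-0.2  0.  -0.1] w 39.6 q6 0.03
ROW [ 0.49 -0.04  0.05] 0.1
```

Emit:
arm_command --pt "0.1 0 0 0 0" --pt "0.2 0 0 0 0" --pt "0.3 0 0 0 0" --pt "0.4 0 0 0 0" --pt "0.45 0 0 0 0" --pt "0.45 0 0 0 0" --pt "0.45 0 0 0 0"

```text
time: 30.45
tool_pos: [628.7, 159.6, 214.6]
tcp_rot: [-2.063, 1.56, 2.745]
contact_force: [-0.0, -0.5, -1.0]
grip_width: 39.7
```

```bash
python3 go.py 626.9 159.7 55 5.4
```

```text
t 30.45 grasp [627.2 160.3  55.4] tool yaw 5.5 tilt [-0.01   0.004 -1.   ] F [-0.  -0.5 -1. ] w 39.7 q6 0.03
ROW [ 0.04 -0.04  0.05] 0.1
```

Emit:
arm_command --pt "0.05 0 0 0 0" --pt "0.1 0 0 0 0" --pt "0.1 0 0 0 0" --pt "0.1 0 0 0 0"

```text
time: 30.85
tool_pos: [628.7, 159.7, 214.4]
tcp_rot: [-2.087, 1.561, 2.721]
contact_force: [-3.0, -1.2, 5.5]
grip_width: 39.2
```

```bash
python3 go.py 626.9 159.7 55 5.4
```

```text
t 30.85 grasp [627.3 160.3  55.2] tool yaw 5.5 tilt [-0.009  0.004 -1.   ] F [-3.  -1.2  5.5] w 39.2 q6 0.03
ROW [ 0.02 -0.04  0.06] 0.1
```

Contact. Release and rise slowly.

Emit:
arm_command --pt "0 0 0 0 0.6" --pt "0 0 0 0 0.6" --pt "0 0 0 0 0.6" --pt "0 0 0 0 0.6" --pt "0 0 0 0 0.6" --pt "-1 0 0 0 0.6" --pt "-3 0 0 0 0.6" --pt "-6 0 0 0 0.8" --pt "-9 0 0 0 1" --pt "-12 0 0 0 1"

```text
time: 31.85
tool_pos: [629.7, 159.2, 336.4]
tcp_rot: [-2.123, 1.561, 2.685]
contact_force: [0.9, 0.2, -0.2]
grip_width: 74.4
```

```bash
python3 - <<'E'
from plant import bot
for _ in range(5): bot.capture('scene')
E
python3 go.py 460 160 220 5.4
```

```text
t 32.1 grasp [628.  159.8 175. ] tool yaw 5.5 tilt [-0.01   0.004 -1.   ] F [ 0.2 -0.6 -0.8] w 90.8 q6 0.03
ROW [ -4.34 -16.76  -1.64] 0.1
```

Emit:
arm_command --pt "-3 0 0 0 1" --pt "-4.3 -3 -0.3 0 1" --pt "-4.3 -7 -0.7 0 1" --pt "-4.3 -11 -1 0 1" --pt "-4.3 -15 -1.5 0 1" --pt "-4.3 -16.8 -1.6 0 1" --pt "-4.3 -16.8 -1.6 0 1" --pt "-4.3 -16.8 -1.6 0 1" --pt "-4.3 -16.8 -1.6 0 1"

```text
time: 33.0
tool_pos: [462.1, 158.8, 378.3]
tcp_rot: [-2.037, 1.56, 2.77]
contact_force: [0.7, 0.0, 0.6]
grip_width: 91.7
```

```bash
python3 - <<'E'
from plant import bot
import cv2
for n in('scene','top'):
  a=bot.capture(n)["frame"]
  a=a[150:350,120:400] if n=='scene' else a[50:250,100:380]; cv2.imwrite('pics/a13%s.png'%n,cv2.resize(a,None,fx=2.8,fy=2.8,interpolation=cv2.INTER_CUBIC))
E
```

```text
(no output)
```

View pics/a13scene.png

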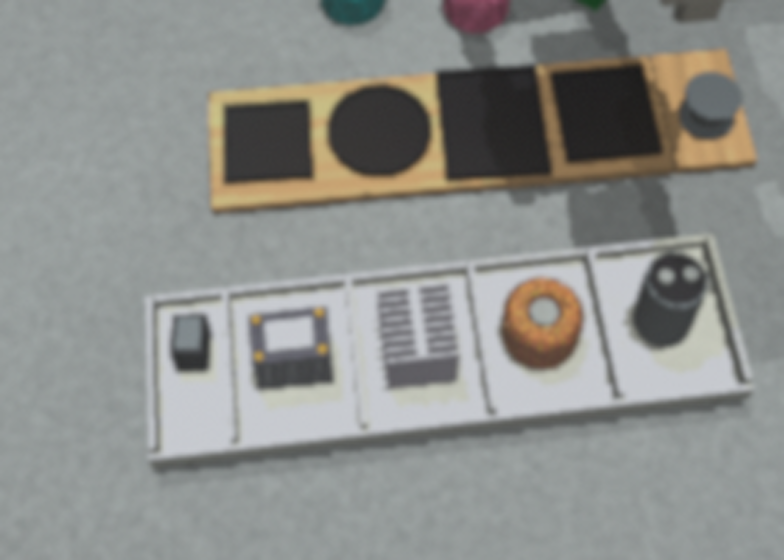

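View pics/a13top.png

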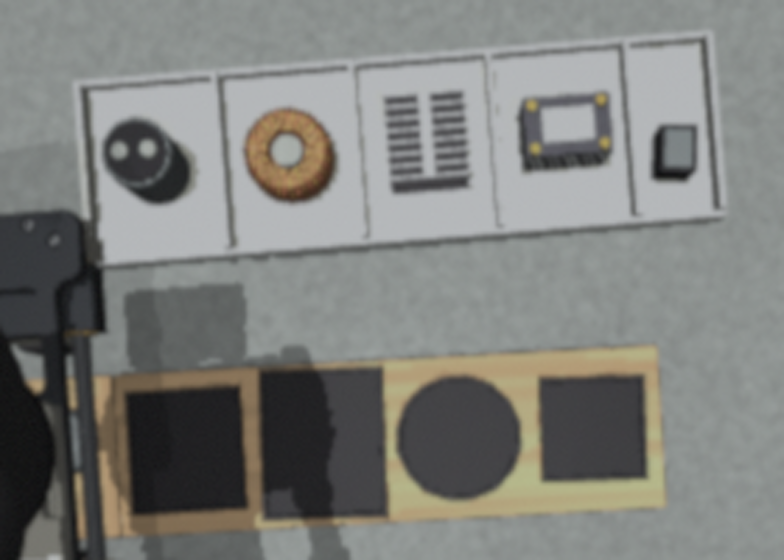

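```bash
python3 - <<'E'
from h import *
from plant import bot
t=bot.capture('top'); s=bot.capture('scene')
print(ray(t,133.5/2.8+99.5,149.5/2.8+49.5,88),ray(s,678/2.8+119.5,273.5/2.8+149.5,88))
print(bot.close_job())
E
```

```text
[628.28507812 160.45585015  88.        ] [624.76533676 159.88395403  88.        ]
the job is handed in; nothing more can be done
None
```

All four parts are in the white rack in reverse order, and I handed the job in at about 33 s, well inside the 93 s limit. From left to right the bays now hold the can capacitor, the toroid, the heat sink and the laminated transformer.

- **Setting down:** I lowered each part until the wrist force showed its weight was carried. For the toroid and the can, that meant a light press of about 6 N. Then I released it and backed away. The forces shown at the end of each move stayed under 10 N.
- **Final pictures:** Both cameras show one part per bay, standing upright, with the trays empty. The relay, the reel and the pink, turquoise and green look-alikes were left alone, and the gripper was open and clear of everything.
- **Can check:** The top of the can lies above where I released it, within about 3 mm. The two cameras disagreed by about 3.5 mm in x, as they had at the start.
- **Tool tilt:** The tool drifted up to about 2° off vertical partway through. I brought it back to under 0.5° before picking the toroid, but the heat sink was set down with about 0.8° of tilt. It looks level in both pictures.

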